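Set the slide and hold the loupe in focus over a hole punch

TASK

Check the hole punch standing on the inspection stand. First turn the stand's knob until the slide's pointer lines up with the mark on the index tab; then pick up the loupe by its handle and hold it still and level, centred over the punch, with the knurled line around its barrel at the height of the brass focus ring on the post, and finish while still holding it there. Do not push the slide directly, do not touch the stand with the loupe, leave the tab and ring as set and the other things on the bench where they are.

Things in the scene. Friction and masses are not known exactly. Their poses are not given: they have to be found in the camera images.
- stand: inspection stand, fixed: grey bed 150 (x) x 250 (y) x 12 mm thick. Origin: centre of its underside. Its z is up; its x axis points away from the robot when its yaw is 0. It carries a slide with an upright punch, a knob (front right), an index tab (front left) and a steel post 10 mm thick, top at 187 mm, standing at stand x +52, y +105 mm.
- knob_grip (a point): centre of the knob, an aluminium knurled upright cylinder 36 mm in diameter and 26 mm high (from 52 to 78 mm above the bench); this point is on its vertical axis at mid-height. Clear space around it, 40 mm bearing post below it.
- knob (a joint): turn of the knob (rad), counter-clockwise from above is positive, range -0.5 to 2.9, 0 at the start. It drives the slide: +1 rad moves the slide and its pointer 15 mm along the stand's +y; light friction, stays where it is left.
- pointer (a point): tip of the brass needle pointing to the robot from the slide's front edge; 30 mm above the bench; moves along the stand's y with the slide (aluminium block 62 x 70 x 12 mm).
- mark (a point): tip of the brass index tab that faces the pointer, on the rail along the stand's front edge, 29 mm above the bench. The pointer lines up when both have the same y in the stand's frame. The tab is stiff and is not to be moved; at the start it is 12 to 30 mm to the +y side of the pointer.
- punch_top (a point): top centre (round cutting edge) of the steel hole punch (17 mm thick, 12 mm at the top, 52 mm high) fixed upright on the slide and moving with it; 84 mm above the bench.
- focus_ring (a point): middle of the brass ring (26 mm in diameter, 8 mm high) on the stand's post; its height is the focal height wanted for the middle of the loupe's barrel, 115 to 150 mm above the bench. It is stiff and is not to be moved.
- loupe: loupe lying flat on the bench: a dark steel barrel 52 mm in diameter and 26 mm high with a lens, and a straight wooden handle. About 90 g. Origin: centre of the barrel's underside; z is the lens axis (up, lying level at the start); the handle runs along its -x, to 117 mm from the origin, with a foot at the end (28 mm high, 18 mm wide).
- loupe_mid (a point): centre of the loupe's barrel on the lens axis, at the knurled line, 13 mm above its underside.
- loupe_handle (a point): middle of the loupe's wooden handle, 70 mm from the lens axis and 17 mm above the underside; the handle is flat-sided, 14 mm wide (across, loupe y), 18 mm high, 72 mm long (8 to 26 mm above the bench as it lies).
- edge_roller: bystander: upright pale edge roller, 27 mm in diameter, 62 mm high; origin centre of underside
- heel_tap: bystander: black rubber heel piece 74 x 74 x 9 mm; origin centre of underside
- rasp_cork: bystander: pale cork block 38 x 76 x 40 mm; origin centre of underside
- tin_black: bystander: flat black polish tin 89 x 95 x 27 mm; origin centre of underside
- burnt_block: bystander: worn brown block 33 x 80 x 28 mm; origin centre of underside
- carriage: the slide that the knob drives: aluminium block 62 x 70 x 12 mm, 18 to 30 mm above the bench, with the punch in a collar on it and a rack bar along its front that runs 112 mm to its -y. Origin: centre of the block's underside. Not to be pushed directly.
Not all that is in view belongs to the job. There is more than one size of the loupe; the one meant has the size given above.

How it is judged:
On the way, in this order (a step that is already met when the one before it is completed fails the run):
1. the pointer lines up with the mark (within 2.5 mm) while the loupe still lies on the bench (y of pointer in the frame of mark between -0.0025 and 0.0025 m and height (world z) of loupe below 0.02 m), for 0.2 s.
2. the loupe is lifted off the bench in the gripper (height (world z) of loupe above 0.06 m and contact force between the fingers and loupe above 0.5 N), for 0.2 s.
At the end, for the whole second after the job is handed in: pointer within 2.5 mm of the mark along the slide; loupe held by the fingers alone, still, level within 7 degrees, its axis within 8 mm of the punch's, the middle of its barrel within 5 mm of the focus ring's height (y of pointer in the frame of mark between -0.0025 and 0.0025 m and z of loupe_mid in the frame of focus_ring between -0.005 and 0.005 m and horizontal distance between loupe_mid and punch_top below 0.008 m and angle between loupe's own z axis and vertical below 0.12 rad and contact force between the fingers and loupe above 0.5 N and contact force between loupe and stand below 0.1 N and linear speed of loupe below 0.02 m/s and angular speed of loupe below 0.15 rad/s); the arm keeps its last pose, push and grip.
It fails at once if the slide or the punch is pushed directly (contact force between any of the fingers, the arm and carriage above 4 N).
It fails at once if the loupe knocks against the stand or the punch (contact force between loupe and stand above 1.5 N).
It fails at once if the index tab or the focus ring is moved (distance of any of mark, focus_ring from where it was at the start of the episode above 0.003 m).
It fails at once if a bystander is moved by more than 3 cm (distance of any of edge_roller, heel_tap, rasp_cork, tin_black, burnt_block from where it was at the start of the episode above 0.03 m).
It also fails if it takes over 64 s, if anything falls off the work surface, if the arm or the gripper's body presses on something with over 40 N, if the wrist force passes 120 N, or if a joint passes its speed limit or range.

ROBOT

A 6-joint arm with a two-finger parallel gripper is mounted at the origin on a cart in front of the work surface, level with it; the furniture and walls round the work are solid. World frame = base frame: x ahead of the robot, y to its left, z up, the work surface at z = 0. Lengths are in m, angles in rad, forces in N, time in s.
With the tool pointing down it reaches from about 0.35 to 0.875 m from the base axis. Payload 4.2 kg.
Tool frame: the origin (TCP) lies at the very end of the fingers, on their centre line; the grasp point (between the pads) lies 19 mm behind it (bot.grasp_offset is the distance from the TCP to the grasp point, in m); z points along the fingers, x is the direction in which the jaws open and shut, and the axes are right-handed (so a half turn about z gives the same grasp; the last joint's range is limited). The gripper opens to 85 mm and grips with 20 to 120 N. Pads are 22 mm wide; open, the fingers measure 114 mm over their backs; the gripper's body (76 mm by 85 mm) begins 54 mm behind the grasp point. The pads swing forward as they close: fully open they stand 13 mm farther back than shut.
Start: joints at [-0.987, 0.385, 0.008, 0, -1.194, -0.259], TCP at [0.199, -0.592, 0.231] pointing down, gripper open.
Joint ranges: [-3.14, 3.14], [-1.21, 2.06], [-1.07, 1.41], [-3.16, 2.05], [-2.99, -0.16], [-3.1, 3.1]. Speed limits (rad/s): [2.79, 2.79, 3.14, 3.14, 3.14, 3.14].

INTERFACE

Orientations are given as a rotation vector (axis times angle).
In Python, from workcell import readout, viewer, ticket, bot gives the robot as it stands.
- The arm moves only by the shell command python3 -m creep 'ROWS'. ROWS is JSON, a list of rows, each a list of 7 numbers: the finger opening in mm, from 0 to 85.4, then the shift along the tool's x, y, z in mm, then the turn, a rotation vector about the tool's x, y, z in rad. In form: [[fingers, dx, dy, dz, rx, ry, rz], ...]. A call has 1 to 8 rows; each row is the pose to reach, as a shift and turn from the pose commanded when the call began, along the tool's axes at that moment; what a row does not reach only later rows make up. A row lasts 1/8 s, in which the tool goes at most 62.5 mm and 10.7 degrees, less where a joint would pass 70% of its speed; a pose out of reach is approached as far as the arm can. A call with a gripper value outside its range is refused whole. The fingers move at their own pace and stop on an object; the grip force is fixed at half the most. Time passes only in rows, so rows that repeat a pose let the fingers close. It gives the time, the measured TCP pose, the force and the opening at its end, in the units of the state.
- readout.get_state(): the state, without advancing time (a new reading comes with each control period).
- viewer.capture(name): name is "scene" or "side" or "wrist"; returns (picture, depth): 420x560x3 uint8, blue, green, red; 420x560 float32, m along the optical axis (not along the pixel's ray), 0 where there is no reading.
- viewer.camera_info(name): a dict with "vfov" (degrees; the focal length in pixels is half the picture's height over the tangent of half this angle, whatever the lens; pixels are square), "cx", "cy" (the principal point, pixels), "k1" (the pictures are not rectified: a ray, as slopes to the right and down, at radius r is drawn at 1 + k1 r^2 times it, then the intrinsics apply), "cam_to_world" (4x4, takes a point from camera to world coordinates). Camera axes: x right, y down, z forward; pixel columns grow to the right and rows downward; lengths in m; the calibration is good to about 2 mm. A picture is of the moment at which its call begins: read the wrist's pose just before it. camera_info takes no time and is no camera call; for the wrist camera it gives the pose at the moment of the call.
- ticket.hand_in(): hands the job in, once; it reports no verdict.
The state is a dict: "time": time; "joint_positions": joint angles; "joint_vel": joint speeds; "effort": joint torques, N m; "ee_pos": TCP position; "tool_rot": TCP orientation; "wrist_force": force on the tool from outside, world axes, zero at the start; "torque": the same for the moment, N m; "finger_gap": opening from 0.0 (shut) to 1.0 (fully open).
Only numpy, scipy, OpenCV 4.12 (cv2) and the standard library are available. Lean on these libraries where they do the work, as an engineer would, in place of code of your own. Each camera call takes 0.05 s, during which the arm holds its last target.

## Working session

There is one attempt and no reset: what is moved stays moved. The work goes in short steps, Python scripts to look and compute and a shell command to move; the robot and the scene stay as the last step left them, time stands still between calls to the robot, and variables do not carry over. Pictures are saved under pics/ and viewed, and the job is handed in when it is done.

```bash
ls -la; mkdir -p pics; python3 - <<'E'
from workcell import readout, viewer, bot
import cv2
s=readout.get_state(); print(s); print(bot.grasp_offset)
for n in("scene","side","wrist"):
    i=viewer.camera_info(n); print(n,i)
    p,d=viewer.capture(n); cv2.imwrite(f"pics/{n}0.png",p)
    import numpy as np; np.save(f"pics/{n}0.npy",d)
E
```

```text
total 12
drwxr-xr-x  3 agent agent 4096 Dec  7 06:42 .
drwxr-xr-x 23 root  root  4096 Dec  7 06:42 ..
drwxr-xr-x  2 agent agent 4096 Dec  7 06:42 pics
{'time': 0.0, 'joint_positions': array([-9.87442512e-01,  3.85553677e-01,  6.62571057e-03, -5.20261141e-04,
       -1.19400231e+00, -2.58580518e-01]), 'joint_vel': array([ 9.13604449e-04, -1.96168551e-04, -4.72431925e-04,  1.54336470e-03,
       -7.50705354e-05, -1.25334165e-03]), 'effort': array([-5.51287321e-04, -3.92291307e+01,  1.88401741e+01,  4.18622464e+00,
       -4.60368698e-03,  1.71310450e-05]), 'ee_pos': array([ 0.19925716, -0.59176556,  0.23022013]), 'tool_rot': array([-1.83224915e+00, -2.54971030e+00, -1.90329937e-03]), 'wrist_force': array([0.76262787, 0.11996384, 0.84021256]), 'torque': array([-0.02353521,  0.04431695, -0.01016253]), 'finger_gap': 0.9984225552549755}
0.0187
scene {'vfov': 44.384477361446976, 'cx': 281.82542001590565, 'cy': 201.1698834936603, 'k1': 0.0026768377921654726, 'cam_to_world': array([[-8.51062786e-01, -2.19935180e-01,  4.76781554e-01,
        -1.90623136e-01],
       [-5.25062715e-01,  3.584426
[... 365 characters left out ...]
97286, -0.10656447,  0.16821776,  0.40851808],
       [-0.19903873, -0.49845736,  0.84375579, -0.8801507 ],
       [-0.006065  , -0.86033963, -0.50968514,  0.61946606],
       [ 0.        ,  0.        ,  0.        ,  1.        ]])}
wrist {'vfov': 67.12532956348423, 'cx': 281.0167998108277, 'cy': 207.2011921325361, 'k1': 0.02465172703808167, 'cam_to_world': array([[-3.18771806e-01,  9.09941219e-01,  2.65313992e-01,
         1.31550347e-01],
       [ 9.47830992e-01,  3.05741125e-01,  9.02151607e-02,
        -6.15453299e-01],
       [ 9.73094884e-04,  2.80230874e-01, -9.59932138e-01,
         3.72677104e-01],
       [ 0.00000000e+00,  0.00000000e+00,  0.00000000e+00,
         1.00000000e+00]])}
```

View pics/scene0.png

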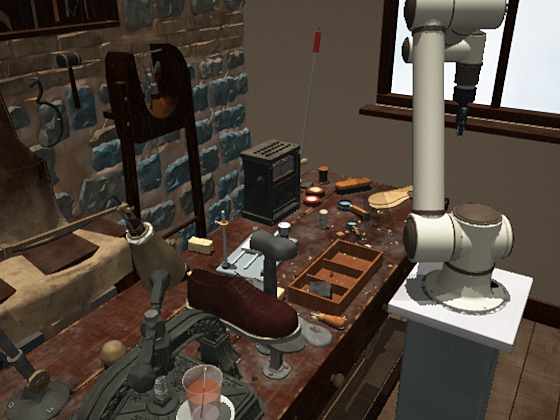

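View pics/side0.png

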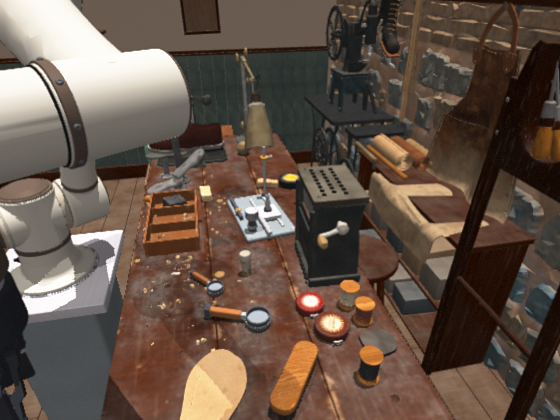

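View pics/wrist0.png

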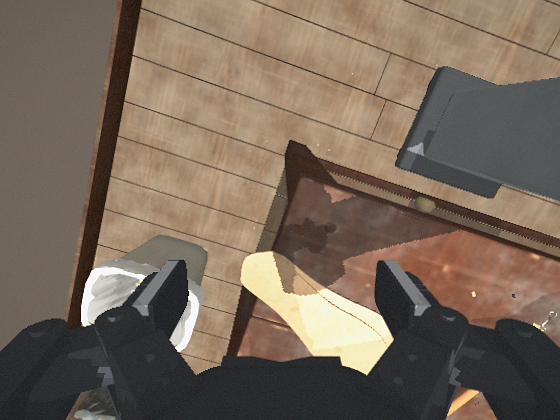

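```bash
cat > h.py <<'E'
import numpy as np, cv2
from workcell import readout, viewer, bot
from scipy.spatial.transform import Rotation as R
def K(i):
    f=210/np.tan(np.radians(i["vfov"]/2)); return f
def ray(i,u,v):
    f=K(i); x=(u-i["cx"])/f; y=(v-i["cy"])/f
    rd=np.hypot(x,y); r=rd
    for _ in range(20): r=rd/(1+i["k1"]*r*r)
    s=r/rd if rd>0 else 1
    d=np.array([x*s,y*s,1.0]); T=i["cam_to_world"]
    return T[:3,3], T[:3,:3]@d
def onplane(i,u,v,z):
    o,d=ray(i,u,v); return o+d*(z-o[2])/d[2]
def dep(i,u,v,d):
    o,r=ray(i,u,v); return o+r*d
def proj(i,p):
    T=i["cam_to_world"]; c=T[:3,:3].T@(np.asarray(p)-T[:3,3]); x,y=c[0]/c[2],c[1]/c[2]
    k=1+i["k1"]*(x*x+y*y); f=K(i); return x*k*f+i["cx"],y*k*f+i["cy"]
def cross(i1,a,i2,b):
    o1,d1=ray(i1,*a);o2,d2=ray(i2,*b)
    t=np.linalg.lstsq(np.c_[d1,-d2],o2-o1,rcond=None)[0]
    p,q=o1+d1*t[0],o2+d2*t[1]; return (p+q)/2,np.linalg.norm(p-q)
def snap(name,tag,crop=None,k=1):
    st=readout.get_state(); i=viewer.camera_info(name); p,d=viewer.capture(name)
    np.savez(f"pics/{tag}.npz",p=p,d=d,f=i["cam_to_world"],i=np.array([i],dtype=object))
    o=p
    if crop: a,b,c,e=crop; o=p[b:e,a:c]
    cv2.imwrite(f"pics/{tag}.png",cv2.resize(o,None,fx=k,fy=k,interpolation=cv2.INTER_CUBIC)); return st,i,p,d
def toolrows(st,target,off=True):
    """shift in tool axes (mm) from current TCP to target TCP"""
    Rm=R.from_rotvec(st["tool_rot"]).as_matrix()
    return 1000*Rm.T@(np.asarray(target)-st["ee_pos"])
E
python3 - <<'E'
from h import *
i=viewer.camera_info("side"); p=cv2.imread("pics/side0.png"); d=np.load("pics/side0.npy")
cv2.imwrite("pics/side0a.png",cv2.resize(p[140:260,140:340],None,fx=4,fy=4,interpolation=cv2.INTER_CUBIC))
cv2.imwrite("pics/side0b.png",cv2.resize(p[230:350,170:370],None,fx=4,fy=4,interpolation=cv2.INTER_CUBIC))
for n,u,v in [("small",216,287),("big",258,319),("small end",194,273),("big end",207,313),("knob",252,212),("ring",264,185),("cork?",205,193),("roller",245,262)]:
    print(n,dep(i,u,v,d[v,u]).round(3))
E
```

```text
small [ 0.405 -0.172  0.011]
big [ 0.485 -0.295  0.014]
small end [ 0.356 -0.116  0.016]
big end [ 0.381 -0.259  0.017]
knob [0.524 0.042 0.077]
ring [0.594 0.249 0.053]
cork? [0.401 0.281 0.028]
roller [ 0.48  -0.13   0.041]
```

View pics/side0a.png

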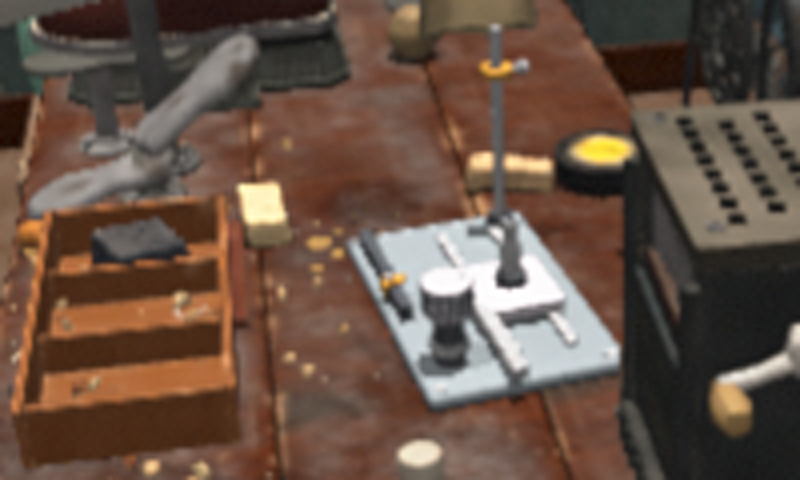

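View pics/side0b.png

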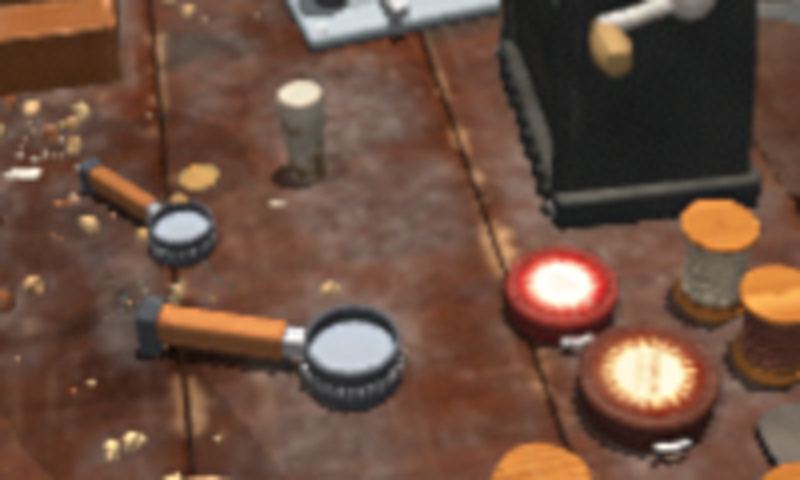

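```bash
python3 - <<'E'
from h import *
st=readout.get_state(); Rm=R.from_rotvec(st["tool_rot"]).as_matrix(); print(Rm.round(3))
T=viewer.camera_info("wrist")["cam_to_world"]
print("cam in tool",(Rm.T@(T[:3,3]-st["ee_pos"])).round(4)); print((Rm.T@T[:3,:3]).round(3))
i=viewer.camera_info("side"); p=cv2.imread("pics/side0.png"); d=np.load("pics/side0.npy")
for u,v in [(300,165),(360,205),(350,270),(300,270),(255,150),(258,100)]: print((u,v),dep(i,u,v,d[v,u]).round(3))
print(toolrows(st,[.42,.0,.38]).round())
yaw=np.arctan2(Rm[1,0],Rm[0,0]);print(yaw)
E
```

```text
[[-0.319  0.948 -0.001]
 [ 0.948  0.319  0.002]
 [ 0.002 -0.    -1.   ]]
cam in tool [-0.0005 -0.0718 -0.1423]
[[ 1.     0.    -0.001]
 [ 0.     0.96   0.28 ]
 [ 0.001 -0.28   0.96 ]]
(300, 165) [ 1.259  2.266 -0.794]
(360, 205) [ 0.724 -0.21   0.214]
(350, 270) [ 0.72  -0.207  0.036]
(300, 270) [ 0.617 -0.137 -0.001]
(255, 150) [ 0.632  0.699 -0.001]
(258, 100) [0.624 0.521 0.259]
[ 491.  398. -149.]
1.89545980655683
```

```bash
python3 - <<'E'
from h import *
st=readout.get_state()
print(toolrows(st,[.45,-.2,.33]).round(),toolrows(st,[.45,.1,.33]).round())
E
```

```text
[292. 363. -99.] [576. 458. -99.]
```

```bash
python3 -m creep '[[85,40,50,-60,0,0,0],[85,80,100,-99,0,0,0],[85,120,150,-99,0,0,0.1],[85,160,200,-99,0,0,0.2],[85,200,250,-99,0,0,0.325],[85,240,300,-99,0,0,0.325],[85,292,340,-99,0,0,0.325],[85,330,370,-99,0,0,0.325]]'; python3 - <<'E'
from h import *
st=readout.get_state()
print(st["ee_pos"],toolrows(st,[.45,.1,.33]).round())
E
```

```text
time: 1.15
ee_pos: [0.4353, -0.1845, 0.3301]
tool_rot: [-2.222, -2.221, -0.0]
wrist_force: [0.5, 0.3, 0.6]
finger_gap: 0.994
[ 0.43530869 -0.18445537  0.33010269] [284.  15.   0.]
```

```bash
python3 - <<'E'
from h import *
snap("wrist","w1")
E
python3 -m creep '[[85,60,3,0,0,0,0],[85,120,6,0,0,0,0],[85,180,9,0,0,0,0],[85,235,12,0,0,0,0],[85,284,15,0,0,0,0],[85,284,15,0,0,0,0],[85,284,15,0,0,0,0]]'; python3 - <<'E'
from h import *
snap("wrist","w2")
E
```

```text
time: 2.08
ee_pos: [0.4497, 0.0973, 0.33]
tool_rot: [-2.221, -2.222, 0.001]
wrist_force: [0.4, 0.2, -0.4]
finger_gap: 0.997
```

View pics/w1.png

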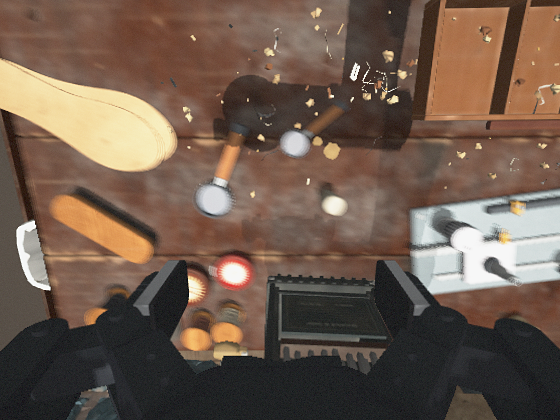

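View pics/w2.png

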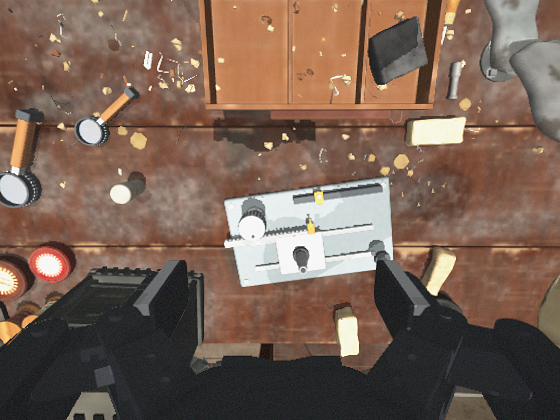

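```bash
python3 - <<'E'
from h import *
z=np.load("pics/w2.npz",allow_pickle=True); p=z["p"]
cv2.imwrite("pics/w2a.png",cv2.resize(p[170:300,215:405],None,fx=4.2,fy=4.2,interpolation=cv2.INTER_CUBIC))
E
```

```text
(no output)
```

View pics/w2a.png

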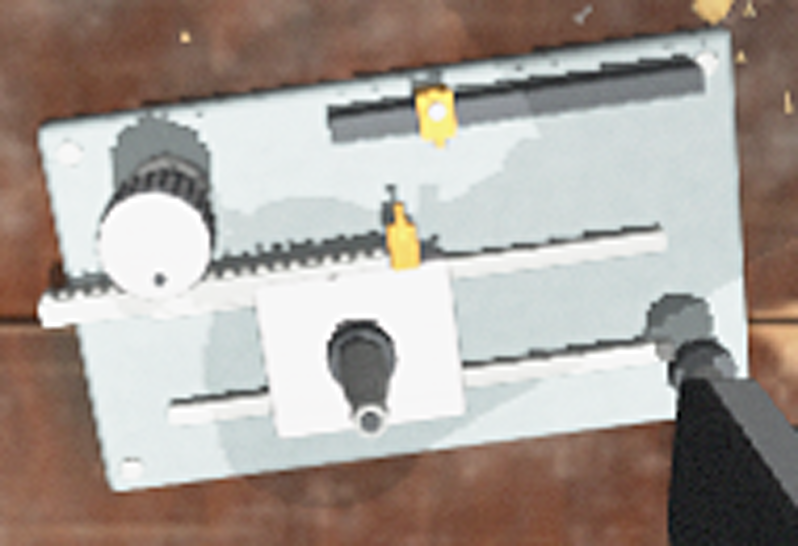

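```bash
python3 - <<'E'
from h import *
z=np.load("pics/w2.npz",allow_pickle=True); i=z["i"][0]
def P(x,y,h): return onplane(i,(x+.5)/4.2-.5+215,(y+.5)/4.2-.5+170,h)
c=[P(40,127,.012),P(728,32,.012),P(747,408,.012),P(112,490,.012)]
print(np.round(c,4)); print([np.linalg.norm(c[k]-c[(k+1)%4]).round(4) for k in range(4)])
d=c[1]-c[0]; e=c[2]-c[3]; 
# bed y axis
y=d[:2]/np.linalg.norm(d[:2]); y2=e[:2]/np.linalg.norm(e[:2]);print(np.arctan2(-y[0],y[1]),np.arctan2(-y2[0],y2[1]))
yaw=(np.arctan2(-y[0],y[1])+np.arctan2(-y2[0],y2[1]))/2
Y=np.array([-np.sin(yaw),np.cos(yaw)]);X=np.array([np.cos(yaw),np.sin(yaw)])
C=np.mean(c,0)[:2]; print("C",C,yaw)
for n,q in dict(knob=P(157,243,.078),ptr=P(396,203,.030),mark=P(442,145,.029),punch=P(371,420,.084)).items():
    print(n,q.round(4),"stand",((q[:2]-C)@X).round(4),((q[:2]-C)@Y).round(4))
print("post",C+.052*X+.105*Y)
E
```

```text
[[0.501  0.0105 0.012 ]
 [0.4665 0.2531 0.012 ]
 [0.6113 0.2738 0.012 ]
 [0.6469 0.0312 0.012 ]]
[np.float64(0.2451), np.float64(0.1463), np.float64(0.2452), np.float64(0.1473)]
0.1411604647977497 0.14541712328538592
C [0.55643547 0.14215845] 0.1432887940415678
knob [0.5212 0.0578 0.078 ] stand -0.047 -0.0785
ptr [0.5236 0.137  0.03  ] stand -0.0332 -0.0004
mark [0.5028 0.1525 0.029 ] stand -0.0516 0.0179
punch [0.5795 0.1259 0.084 ] stand 0.0205 -0.0194
post [0.59290867 0.25350793]
```

```bash
python3 - <<'E'
from h import *
s=viewer.camera_info("side"); z=np.load("pics/w2.npz",allow_pickle=True); i=z["i"][0]
w=((157.5)/4.2-.5+215,(243.5)/4.2-.5+170)
print(proj(s,[.5212,.0578,.078]),proj(s,[.5203,.0562,.078]))
o,d=ray(s,*((495.5)/4-.5+140,(68.5)/4-.5+140))
for P in ([.5929,.2535],[.594,.256]):
    t=((np.array(P)-o[:2])@d[:2])/(d[:2]@d[:2]); print("ring",(o+d*t).round(4))
st=readout.get_state(); print(st["joint_positions"].round(2),toolrows(st,[.5207,.057,.12]).round(),toolrows(st,[.5207,.057,.050]).round())
p=cv2.imread("pics/side0.png")
cv2.imwrite("pics/side0c.png",cv2.resize(p[145:235,220:310],None,fx=6.5,fy=6.5,interpolation=cv2.INTER_CUBIC))
E
```

```text
(np.float64(250.06598682294177), np.float64(208.98939619671557)) (np.float64(249.82815247758492), np.float64(209.30249206206676))
ring [0.5946 0.2532 0.1501]
ring [0.595  0.2558 0.149 ]
[ 0.57  0.04 -0.2  -0.   -1.34 -2.14] [-40.  71. 210.] [-40.  71. 280.]
```

View pics/side0c.png

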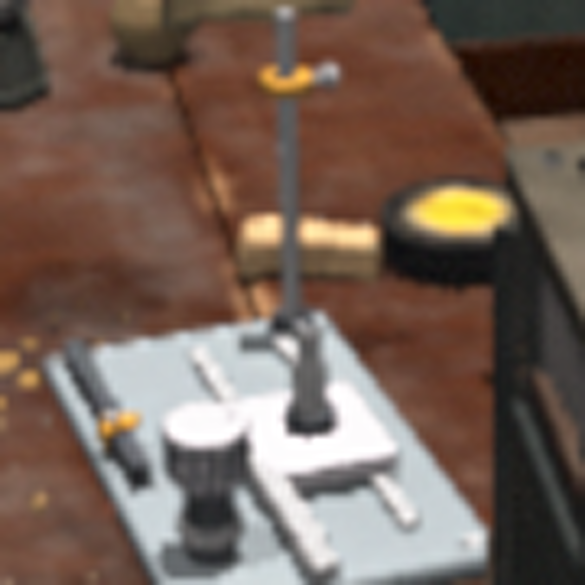

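```bash
python3 -m creep '[[85,-20,30,50,0,0,0],[85,-40,60,90,0,0,0],[85,-40,71,140,0,0,0],[85,-40,71,180,0,0,0],[85,-40,71,180,0,0,0],[85,-40,71,180,0,0,0]]'; python3 - <<'E'
from h import *
snap("wrist","w3")
E
```

```text
time: 2.88
ee_pos: [0.5221, 0.057, 0.1521]
tool_rot: [2.221, 2.219, 0.004]
wrist_force: [0.3, 1.0, 1.0]
finger_gap: 0.997
```

View pics/w3.png

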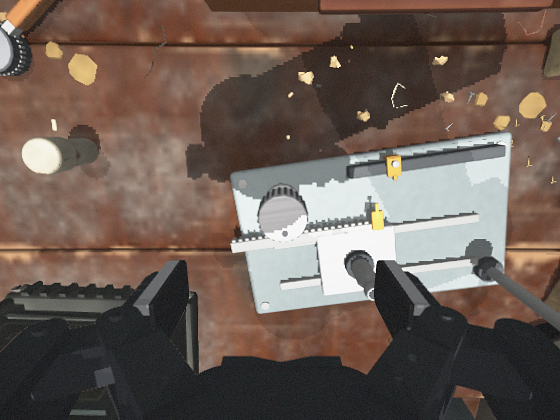

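```bash
python3 - <<'E'
from h import *
z=np.load("pics/w3.npz",allow_pickle=True); p=z["p"]; i=z["i"][0]
cv2.imwrite("pics/w3a.png",cv2.resize(p[130:320,225:405],None,fx=4,fy=4,interpolation=cv2.INTER_CUBIC)[:600])
for u,v in((283,216),(283.5,217.5)): print(onplane(i,u,v,.078))
print(z["d"][216,283], dep(i,283,216,z["d"][216,283]))
E
```

```text
[0.52065356 0.05766102 0.078     ]
[0.52178829 0.05802163 0.078     ]
0.227416 [0.52066708 0.05766124 0.07795857]
```

View pics/w3a.png

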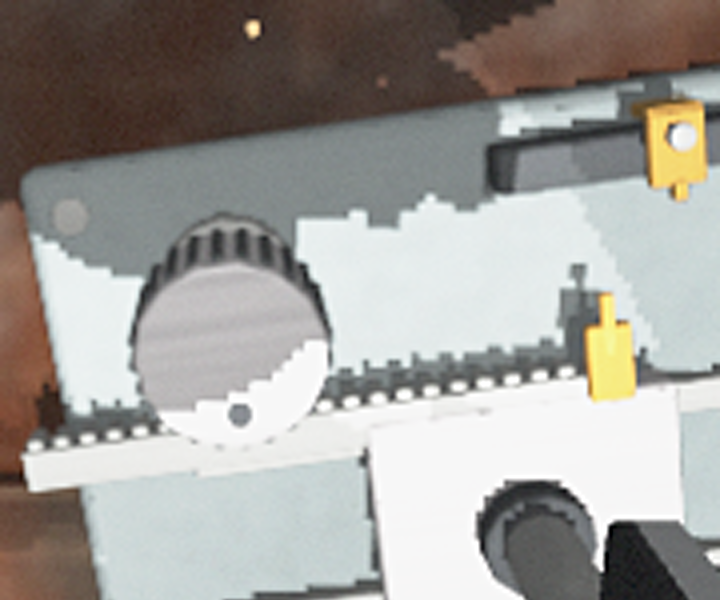

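```bash
python3 - <<'E'
from h import *
z=np.load("pics/w3.npz",allow_pickle=True); i=z["i"][0]
f=lambda x,y,h: onplane(i,(x+.5)/4-.5+225,(y+.5)/4-.5+130,h)
k=f(231,355,.078); a=f(605,293,.030); b=f(682,200,.029)
yaw=.1433; Y=np.array([-np.sin(yaw),np.cos(yaw)])
print(k,a,b,(b-a)[:2]@Y)
st=readout.get_state(); t=[k[0],k[1],.05]; print(st["ee_pos"],toolrows(st,t),st["joint_positions"])
E
```

```text
[0.52245106 0.05721256 0.078     ] [0.52441086 0.13823291 0.03      ] [0.50420805 0.15306614 0.029     ] 0.017566359492103955
[0.52232469 0.05743164 0.15260459] [ -0.33414068  -0.30786999 102.60389215] [ 4.18930702e-01  2.88729525e-01 -3.51359307e-01  8.74396950e-04
 -9.26384514e-01 -1.99070306e+00]
```

```bash
python3 -m creep '[[85,0,0,50,0,0,0],[85,0,0,100,0,0,0],[85,0,0,100,0,0,0],[85,0,0,100,0,0,0],[30,0,0,100,0,0,0],[30,0,0,100,0,0,0],[30,0,0,100,0,0,0],[30,0,0,100,0,0,0]]'
```

```text
time: 3.92
ee_pos: [0.5214, 0.0579, 0.0516]
tool_rot: [2.221, 2.221, 0.002]
wrist_force: [-1.7, 0.4, 5.7]
finger_gap: 0.404
```

```bash
python3 -m creep '[[30,0,0,100,0,0,0],[30,0,0,0,0,0,-0.15],[30,0,0,0,0,0,-0.3]]' --help 2>&1 | head -5
```

```text
invalid input: not JSON, or not a number
```

```bash
python3 -m creep '[[30,0,0,0,0,0,-0.15],[30,0,0,0,0,0,-0.3],[30,0,0,0,0,0,-0.45],[30,0,0,0,0,0,-0.6],[30,0,0,0,0,0,-0.75],[30,0,0,0,0,0,-0.9],[30,0,0,0,0,0,-1.05],[30,0,0,0,0,0,-1.15]]'; python3 -m creep '[[30,0,0,0,0,0,0],[30,0,0,0,0,0,0]]'
python3 - <<'E'
from h import *
st,i,p,d=snap("wrist","w4"); print(st["joint_positions"].round(2))
snap("side","s4",(200,140,340,250),5)
E
```

```text
time: 4.92
ee_pos: [0.5224, 0.0564, 0.0516]
tool_rot: [0.649, 3.071, -0.001]
wrist_force: [4.3, -6.7, 3.0]
finger_gap: 0.403
time: 5.18
ee_pos: [0.5224, 0.0563, 0.0516]
tool_rot: [0.654, 3.07, -0.001]
wrist_force: [2.7, -7.4, 3.3]
finger_gap: 0.405
[ 0.42  0.42 -0.46  0.   -0.68 -0.84]
```

View pics/w4.png

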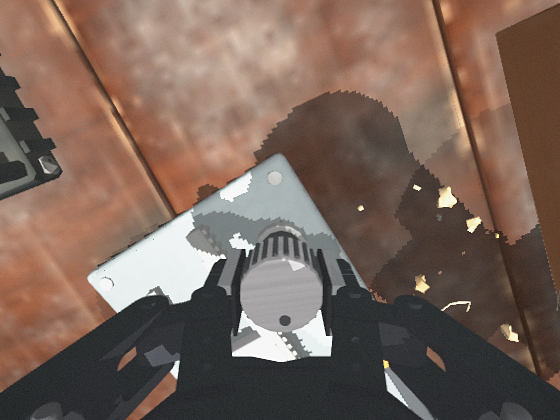

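View pics/s4.png

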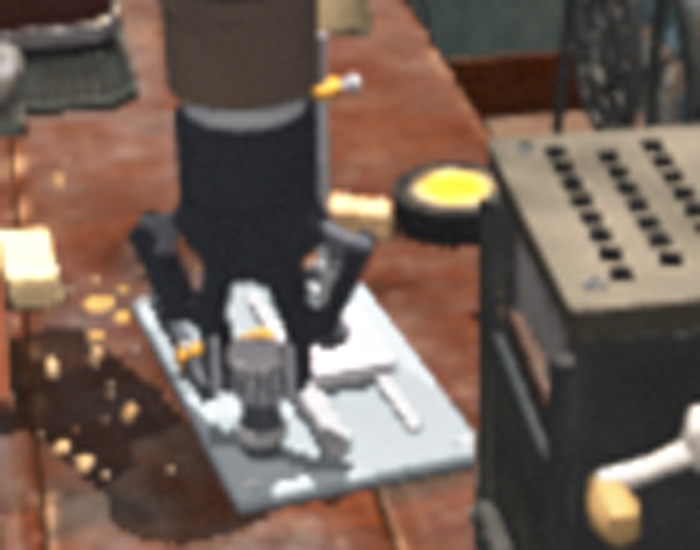

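```bash
python3 -m creep '[[85,0,0,0,0,0,0],[85,0,0,0,0,0,0],[85,0,0,0,0,0,0],[85,0,0,-50,0,0,0],[85,0,0,-100,0,0,0.15],[85,0,0,-100,0,0,0.33],[85,0,0,-100,0,0,0.5],[85,0,0,-100,0,0,0.68]]'
python3 -m creep '[[85,0,0,0,0,0,0.16],[85,0,0,0,0,0,0.32],[85,0,0,0,0,0,0.47],[85,0,0,0,0,0,0.47],[85,0,0,0,0,0,0.47]]'
python3 - <<'E'
from h import *
snap("wrist","w5",(225,120,405,270),4)
E
```

```text
time: 6.28
ee_pos: [0.5207, 0.0577, 0.1504]
tool_rot: [-1.651, -2.673, -0.0]
wrist_force: [0.6, 0.4, 0.1]
finger_gap: 0.995
time: 6.9
ee_pos: [0.5208, 0.0576, 0.1502]
tool_rot: [-2.219, -2.224, 0.0]
wrist_force: [0.4, -0.7, -0.8]
finger_gap: 0.996
```

View pics/w5.png

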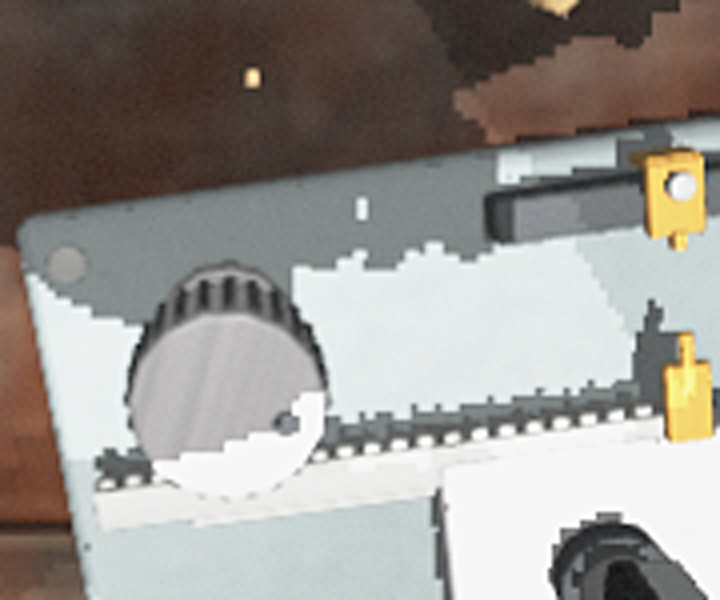

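```bash
python3 - <<'E'
from h import *
z=np.load("pics/w5.npz",allow_pickle=True); i=z["i"][0]
f=lambda x,y,h: onplane(i,(x+.5)/4-.5+225,(y+.5)/4-.5+120,h)
a=f(686,334,.030); b=f(680,248,.029)
e0,e1=f(40,213,.012),f(700,117,.012); print("edge yaw",np.arctan2(-(e1-e0)[0],(e1-e0)[1]))
for yaw in(.1433,.150): 
    Y=np.array([-np.sin(yaw),np.cos(yaw)]); print(a,b,(b-a)[:2]@Y)
E
```

```text
edge yaw 0.14624387834005695
[0.52214613 0.15544864 0.03      ] [0.50358816 0.15260006 0.029     ] -0.0001691089440386654
[0.52214613 0.15544864 0.03      ] [0.50358816 0.15260006 0.029     ] -4.331651172569742e-05
```

```bash
python3 -m creep '[[85,20,-10,-60,0,0,0],[85,70,-40,-100,0,0,0],[85,120,-60,-140,0,0,0],[85,170,-75,-180,0,0,0],[85,190,-75,-180,0,0,0],[85,190,-75,-180,0,0,0],[85,190,-75,-180,0,0,0],[85,190,-75,-180,0,0,0]]'
python3 - <<'E'
from h import *
st,i,p,d=snap("wrist","w6",(180,190,360,330),4)
snap("scene","c6",(170,190,310,300),5)
snap("side","s6",(220,140,310,230),6.5)
E
```

```text
time: 7.95
ee_pos: [0.4459, 0.2465, 0.3296]
tool_rot: [2.223, 2.22, -0.002]
wrist_force: [0.9, -0.2, 1.2]
finger_gap: 0.995
```

View pics/w6.png

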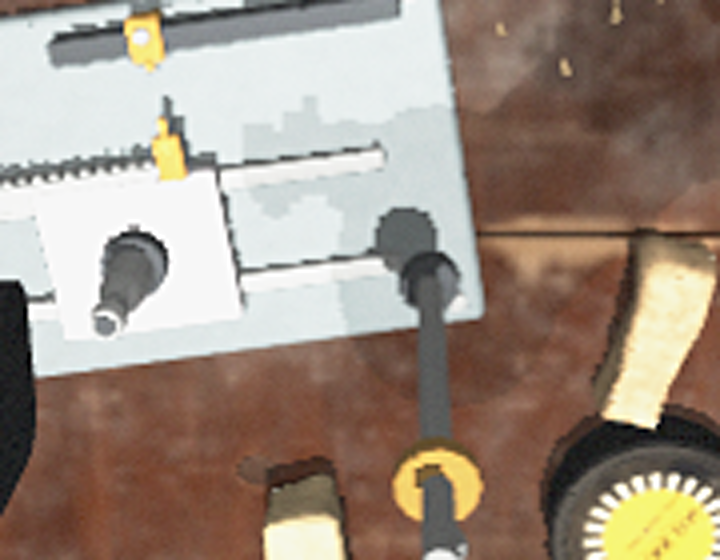

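View pics/c6.png

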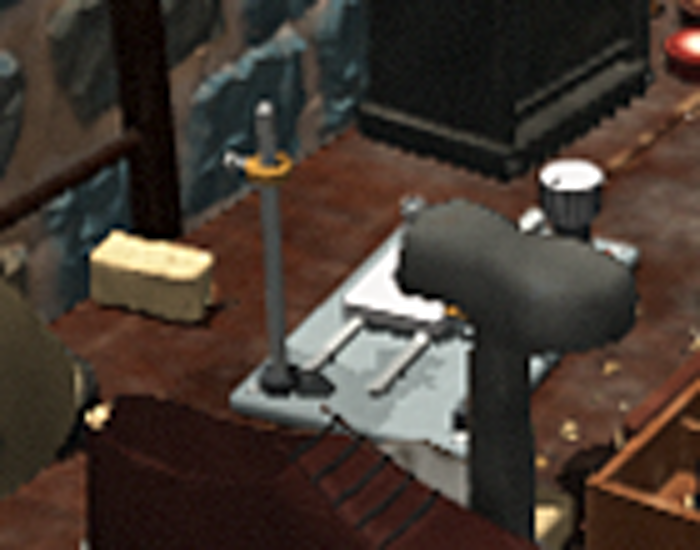

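View pics/s6.png

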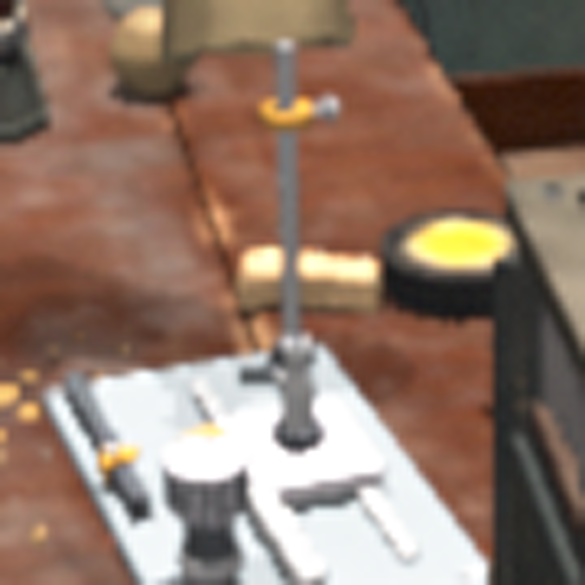

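```bash
python3 - <<'E'
from h import *
z=np.load("pics/w6.npz",allow_pickle=True); iw=z["i"][0]; d=z["d"]
zs=np.load("pics/s6.npz",allow_pickle=True); zc=np.load("pics/c6.npz",allow_pickle=True)
isd=zs["i"][0]; isc=zc["i"][0]
W=lambda x,y:((x+.5)/4-.5+180,(y+.5)/4-.5+190)
S=lambda x,y:((x+.5)/6.5-.5+220,(y+.5)/6.5-.5+140)
C=lambda x,y:((x+.5)/5-.5+170,(y+.5)/5-.5+190)
p=z["p"]; hsv=cv2.cvtColor(p,cv2.COLOR_BGR2HSV); m=(hsv[...,0]>15)&(hsv[...,0]<30)&(hsv[...,1]>150)
r=[]
for v in range(298,325):
    for u in range(275,305):
        if m[v,u] and d[v,u]>0: r.append(dep(iw,u,v,d[v,u]))
r=np.array(r); print("ring depth wrist z", np.percentile(r[:,2],[5,25,50,75,95]).round(4), r.mean(0))
print("ring s-c",cross(isd,S(286,109),isc,C(267,167))); print("top s-c",cross(isd,S(287,45),isc,C(264,104)))
print("ring s-w",cross(isd,S(286,109),iw,W(438,483)),"ring c-w",cross(isc,C(267,167),iw,W(438,483)))
for nm,zz,ii in(("s",zs,isd),("c",zc,isc)):
    p=zz["p"];h=cv2.cvtColor(p,cv2.COLOR_BGR2HSV); mm=(h[...,0]>12)&(h[...,0]<32)&(h[...,1]>150)&(h[...,2]>100)
    a,b=(S(286,109) if nm=="s" else C(267,167)); a,b=int(a),int(b)
    q=np.array([[*dep(ii,u,v,zz["d"][v,u]),u,v] for v in range(b-6,b+7) for u in range(a-6,a+7) if mm[v,u]])
    print(nm,np.median(q,0),q[:,3:].min(0),q[:,3:].max(0),q[:,2].min(),q[:,2].max())
pt=W(107,321); print("punch",onplane(iw,*pt,.084), [dep(iw,*pt,d[int(pt[1]+dv),int(pt[0])]).round(4) for dv in(0,1)])
a=onplane(iw,*W(162,118),.030); b=onplane(iw,*W(151,68),.029)
Y=np.array([-np.sin(.145),np.cos(.145)]); print("align",(b-a)[:2]@Y)
E
```

```text
ring depth wrist z [0.0514 0.1517 0.152  0.1526 0.1531] [0.59442598 0.25090594 0.14104273]
ring s-c (array([0.59556787, 0.25539587, 0.14999107]), np.float64(0.00014787935291585782))
top s-c (array([0.59706394, 0.25187929, 0.18503031]), np.float64(0.0023176106885107236))
ring s-w (array([0.59484311, 0.25465451, 0.14986212]), np.float64(0.0016256679716170007)) ring c-w (array([0.59517553, 0.25481184, 0.14928094]), np.float64(0.0015769749544390537))
s [5.93836267e-01 2.43836789e-01 1.50751068e-01 2.63000000e+02
 1.58000000e+02] [260. 155.] [267. 159.] 0.0014108893781262788 0.15494142087710422
c [5.91489507e-01 2.60732409e-01 1.52272693e-01 2.23000000e+02
 2.23000000e+02] [219. 221.] [227. 225.] -0.611464307657748 0.1555574578196176
punch [0.57576577 0.1439968  0.084     ] [array([0.5757, 0.144 , 0.0841]), array([0.5763, 0.1437, 0.0829])]
align -0.00039578672918911395
```

```bash
python3 -m creep '[[85,-60,-5,0,0,0,0],[85,-120,-10,0,0,0,0],[85,-180,-15,0,0,0,0],[85,-240,-20,0,0,0,0],[85,-300,-25,0,0,0,0],[85,-360,-30,10,0,0,0],[85,-420,-40,30,0,0,0],[85,-480,-46,50,0,0,0]]'
python3 -m creep '[[85,-30,0,20,0,0,0],[85,-30,0,40,0,0,0.15],[85,-30,0,60,0,0,0.33],[85,-30,0,60,0,0,0.33],[85,-30,0,60,0,0,0.33],[85,-30,0,60,0,0,0.33]]'
python3 - <<'E'
from h import *
st,i,p,d=snap("wrist","w7"); print(st["ee_pos"],st["joint_positions"].round(2))
E
```

```text
time: 9.1
ee_pos: [0.3993, -0.2323, 0.281]
tool_rot: [2.221, 2.22, 0.001]
wrist_force: [0.7, 0.9, 0.0]
finger_gap: 0.993
time: 9.85
ee_pos: [0.4007, -0.2602, 0.2221]
tool_rot: [2.553, 1.827, 0.002]
wrist_force: [-0.5, -0.2, -0.1]
finger_gap: 0.995
[ 0.40066841 -0.2601958   0.22212914] [-0.23  0.14 -0.36  0.   -1.07 -1.66]
```

View pics/w7.png

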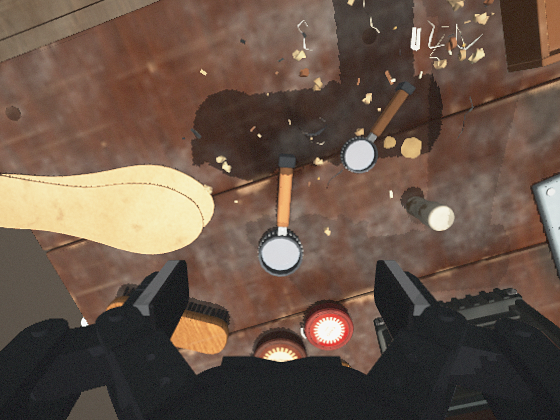

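```bash
python3 - <<'E'
from h import *
z=np.load("pics/w7.npz",allow_pickle=True); p=z["p"]
cv2.imwrite("pics/w7a.png",cv2.resize(p[145:285,230:410],None,fx=4.2,fy=4.2,interpolation=cv2.INTER_CUBIC))
E
```

```text
(no output)
```

View pics/w7a.png

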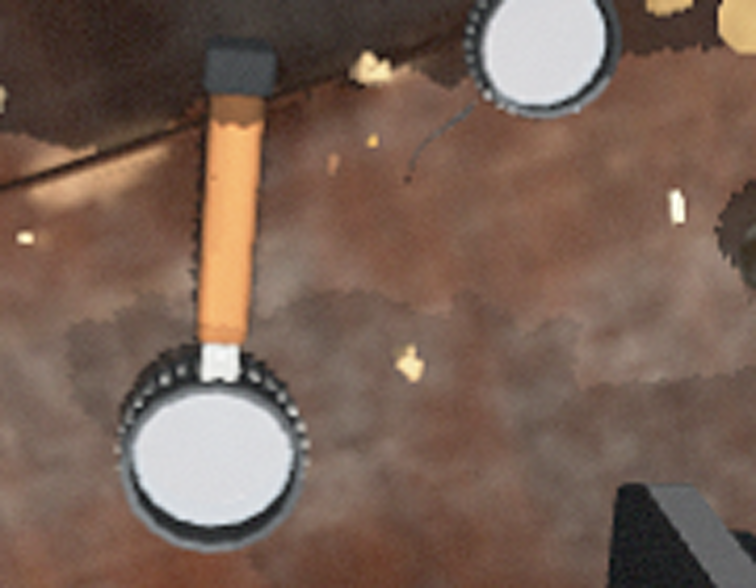

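```bash
python3 - <<'E'
from h import *
z=np.load("pics/w7.npz",allow_pickle=True); i=z["i"][0]; d=z["d"]
f=lambda x,y,h: onplane(i,(x+.5)/4.2-.5+230,(y+.5)/4.2-.5+145,h)
l,r=f(121,460,.026),f(302,460,.026); t,b=f(211,368,.026),f(211,550,.026)
print("diam",np.linalg.norm(l-r),np.linalg.norm(t-b)); c=(l+r)/2; print(c,(t+b)/2)
l2,r2=f(471,45,.026),f(618,45,.026);print("small diam",np.linalg.norm(l2-r2))
# handle top midline z=.026 ; foot end z=.028
a=f(236,130,.026); e=f(223,330,.026); ft=f(240,45,.028)
print("handle",a,e,"foot",ft, "len foot-barrel",np.linalg.norm(ft[:2]-c[:2]), "len handle")
ax=(e-a)[:2]; print("yaw",np.arctan2(ax[1],ax[0]), "yaw2",np.arctan2(*(c-ft)[:2][::-1]),"yaw3",np.arctan2(*(c-a)[:2][::-1]))
for u,v in((285,190),(285,210),(287,163)): print(dep(i,u,v,d[v,u]).round(4))
E
```

```text
diam 0.05019603727661946 0.05497618139627183
[ 0.48056484 -0.28986244  0.026     ] [ 0.48077109 -0.29007671  0.026     ]
small diam 0.036993404590408445
handle [ 0.39488862 -0.25387486  0.026     ] [ 0.4454689  -0.27457892  0.026     ] foot [ 0.37433991 -0.24593238  0.028     ] len foot-barrel 0.11495035801568491 len handle
yaw -0.3885241887710452 yaw2 -0.39213847981081684 yaw3 -0.39766339057874234
[ 0.4099 -0.2598  0.0256]
[ 0.4318 -0.2672  0.0252]
[ 0.3823 -0.2483  0.0269]
```

```bash
python3 - <<'E'
from h import *
st=readout.get_state(); print(toolrows(st,[.4234,-.2664,.06]),toolrows(st,[.4234,-.2664,.004]))
E
```

```text
[  1.38771611  23.27926476 162.07414067] [  1.38444951  23.16724428 218.07402854]
```

```bash
python3 -m creep '[[60,1,10,50,0,0,0.03],[50,1,20,100,0,0,0.06],[50,1,23,140,0,0,0.06],[50,1,23,160,0,0,0.06],[50,1,23,162,0,0,0.06],[50,1,23,162,0,0,0.06]]'
python3 - <<'E'
from h import *
st,i,p,d=snap("wrist","w8",(180,180,380,330),4); print(st["ee_pos"],R.from_rotvec(st["tool_rot"]).as_matrix().round(3))
E
```

```text
time: 10.65
ee_pos: [0.4231, -0.2668, 0.0601]
tool_rot: [2.608, 1.749, 0.002]
wrist_force: [1.0, -0.2, 0.5]
finger_gap: 0.584
[ 0.4230941  -0.26679615  0.06005929] [[ 0.38   0.925  0.002]
 [ 0.925 -0.38  -0.001]
 [ 0.     0.002 -1.   ]]
```

View pics/w8.png

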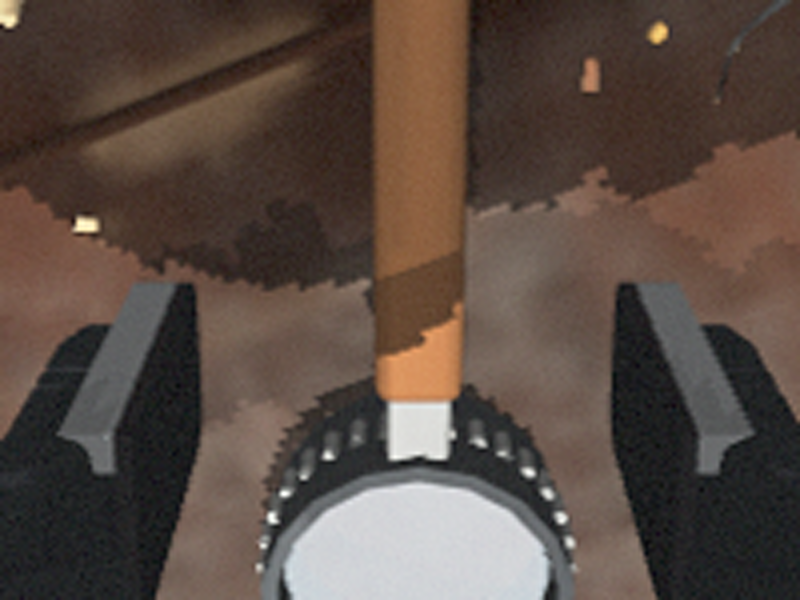

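```bash
python3 -m creep '[[50,2,0,28,0,0,0],[50,2,0,50,0,0,0],[50,2,0,56,0,0,0],[50,2,0,56,0,0,0],[50,2,0,56,0,0,0]]'
```

```text
time: 11.32
ee_pos: [0.4238, -0.265, 0.0042]
tool_rot: [2.608, 1.748, 0.002]
wrist_force: [-1.2, 0.3, -0.5]
finger_gap: 0.583
```

```bash
python3 -m creep '[[30,2,0,0,0,0,0],[10,0,0,0,0,0,0]]' >/dev/null 2>&1 && true; python3 - <<'E'
from workcell import readout
s=readout.get_state(); print(s["time"],s["ee_pos"],s["wrist_force"],s["finger_gap"])
E
```

```text
11.575 [ 0.42328315 -0.26467693  0.0035534 ] [ 0.68043235  0.29948427 -0.17199965] 0.17014784016664022
```

```bash
python3 -m creep '[[5,0,0,0,0,0,0],[5,0,0,0,0,0,0],[5,0,0,0,0,0,0],[5,0,0,0,0,0,0]]'; python3 -m creep '[[5,0,0,-10,0,0,0],[5,0,0,-25,0,0,0],[5,0,0,-45,0,0,0],[5,0,0,-70,0,0,0],[5,0,0,-100,0,0,0],[5,0,0,-100,0,0,0],[5,0,0,-100,0,0,0],[5,0,0,-100,0,0,0]]'
python3 - <<'E'
from h import *
snap("side","s9",(150,230,350,350),4); snap("wrist","w9")
E
```

```text
time: 12.08
ee_pos: [0.4233, -0.2648, 0.0037]
tool_rot: [2.609, 1.749, 0.001]
wrist_force: [-1.2, 1.3, 5.7]
finger_gap: 0.154
time: 13.08
ee_pos: [0.422, -0.2644, 0.1019]
tool_rot: [-2.608, -1.747, 0.003]
wrist_force: [-0.4, -0.3, -2.0]
finger_gap: 0.154
```

View pics/s9.png

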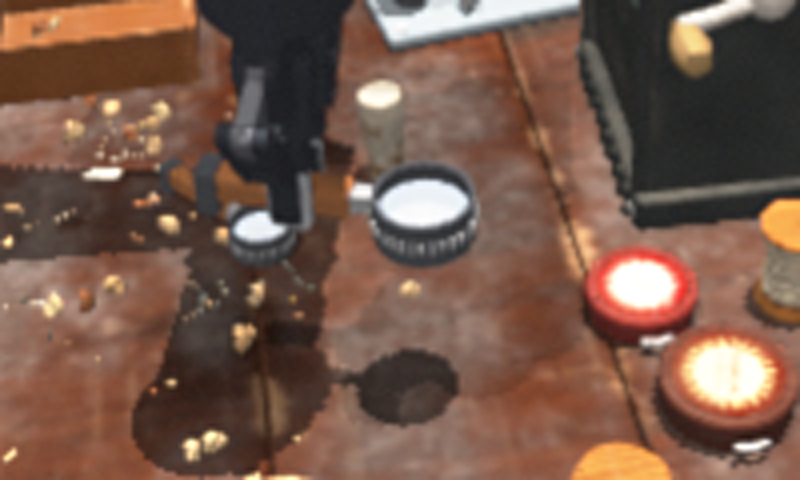

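View pics/w9.png

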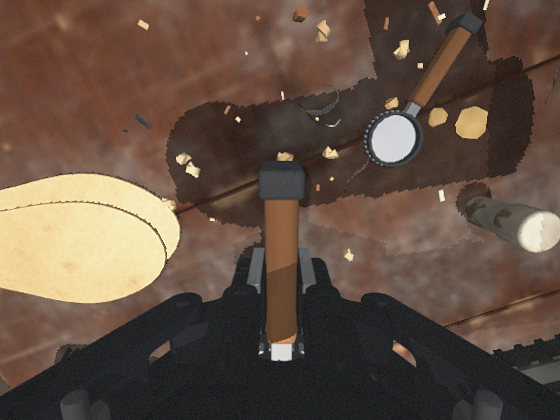

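```bash
python3 - <<'E'
from h import *
z=np.load("pics/w9.npz",allow_pickle=True); i=z["i"][0]; d=z["d"]
pts=np.array([dep(i,282,v,d[v,282]) for v in range(205,335,5)])
L=pts[:,:2]-np.array([.4220,-.2644]); 
ax=np.array([.925,-.38]); s=L@ax
A=np.polyfit(s,pts[:,2],1); print("slope rad",A, (pts[:,2]-np.polyval(A,s)).std())
row=200+20
for v in(215,250,290,320):
    q=np.array([dep(i,u,v,d[v,u]) for u in range(274,291,3)]); lat=q[:,:2]@np.array([.38,.925]); print(v,np.polyfit(lat,q[:,2],1)[0].round(3))
# end of foot position
for v in range(155,172,2): print(v,dep(i,282,v,d[v,282]).round(4))
st=readout.get_state(); print(st["ee_pos"])
E
```

```text
slope rad [-0.00941548  0.12410575] 0.0005964899033082592
215 -0.039
250 -0.058
290 -0.046
320 -0.047
155 [ 0.3826 -0.2484  0.008 ]
157 [ 0.3838 -0.2489  0.0095]
159 [ 0.3852 -0.2495  0.0089]
161 [ 0.3748 -0.2453  0.1009]
163 [ 0.3748 -0.2453  0.1073]
165 [ 0.3746 -0.2453  0.114 ]
167 [ 0.375  -0.2454  0.1169]
169 [ 0.3747 -0.2453  0.1232]
171 [ 0.3752 -0.2455  0.1246]
[ 0.42233369 -0.26455808  0.1021045 ]
```

```bash
python3 - <<'E'
from h import *
st=readout.get_state()
for t in([.4223,-.2646,.2],[.43,-.10,.2],[.5115,.1445,.2]): print(toolrows(st,t).round(1))
E
```

```text
[ -0.1  -0.2 -97.9]
[155.1 -55.7 -97.8]
[412.2 -73.4 -97.8]
```

```bash
python3 -m creep '[[5,0,0,-30,0,0,0],[5,0,0,-65,0,0,0],[5,15,-5,-98,0,0,0],[5,45,-15,-98,0,0,-0.03],[5,80,-28,-98,0,0,-0.07],[5,118,-42,-98,0,0,-0.12],[5,155,-56,-98,0,0,-0.17],[5,195,-60,-98,0,0,-0.22]]'; python3 -m creep '[[5,0,0,0,0,0,0],[5,0,0,0,0,0,0],[5,0,0,0,0,0,0]]';python3 - <<'E'
from h import *
st=readout.get_state(); Rm=R.from_rotvec(st["tool_rot"]).as_matrix()
print(toolrows(st,[.5115,.1445,.2]).round(1), np.arctan2(Rm[1,0],Rm[0,0])-np.pi/2)
E
```

```text
time: 14.18
ee_pos: [0.4409, -0.0604, 0.2006]
tool_rot: [-2.4, -2.026, 0.001]
wrist_force: [0.8, 0.1, -1.3]
finger_gap: 0.152
time: 14.55
ee_pos: [0.4412, -0.0622, 0.2007]
tool_rot: [-2.403, -2.023, 0.001]
wrist_force: [0.8, -0.3, -1.0]
finger_gap: 0.147
[215.7  33.9   0.6] -0.17157917034029113
```

```bash
python3 -m creep '[[5,20,3,0,0,0,-0.02],[5,55,9,0,0,0,-0.05],[5,95,15,0,0,0,-0.09],[5,135,21,0,0,0,-0.13],[5,170,27,0,0,0,-0.17],[5,200,31,0,0,0,-0.17],[5,215,34,0,0,0,-0.17],[5,216,34,0,0,0,-0.17]]'; python3 -m creep '[[5,0,0,15,0,0,0],[5,0,0,30,0,0,0],[5,0,0,30,0,0,0],[5,0,0,30,0,0,0]]';python3 - <<'E'
from h import *
st=readout.get_state(); Rm=R.from_rotvec(st["tool_rot"]).as_matrix()
print(toolrows(st,[.5115,.1445,.140]).round(1), np.arctan2(Rm[1,0],Rm[0,0])-np.pi/2)
snap("side","s10",(210,140,330,230),6); snap("wrist","w10"); snap("scene","c10",(170,190,310,300),5)
E
```

```text
time: 15.55
ee_pos: [0.5118, 0.1454, 0.2007]
tool_rot: [-2.222, -2.221, 0.001]
wrist_force: [-0.2, -0.2, -1.4]
finger_gap: 0.151
time: 16.05
ee_pos: [0.5118, 0.1453, 0.1711]
tool_rot: [2.222, 2.221, -0.0]
wrist_force: [0.1, -0.7, -0.7]
finger_gap: 0.147
[-0.8 -0.3 31.1] -0.0003434054033908396
```

View pics/s10.png

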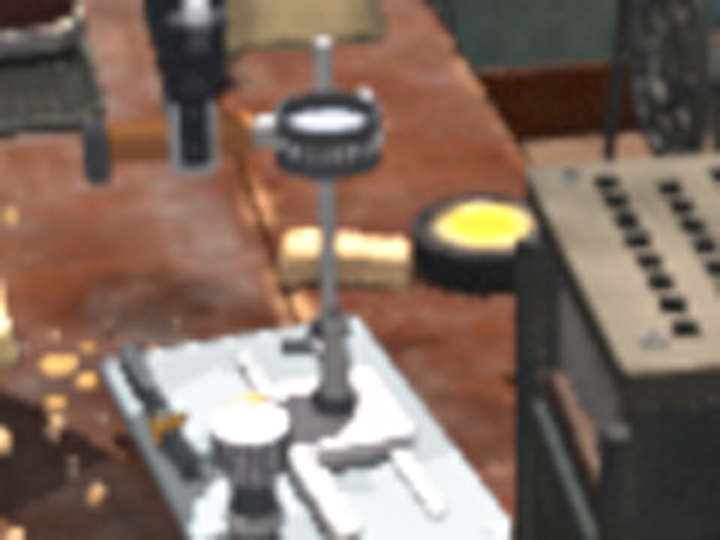

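View pics/c10.png

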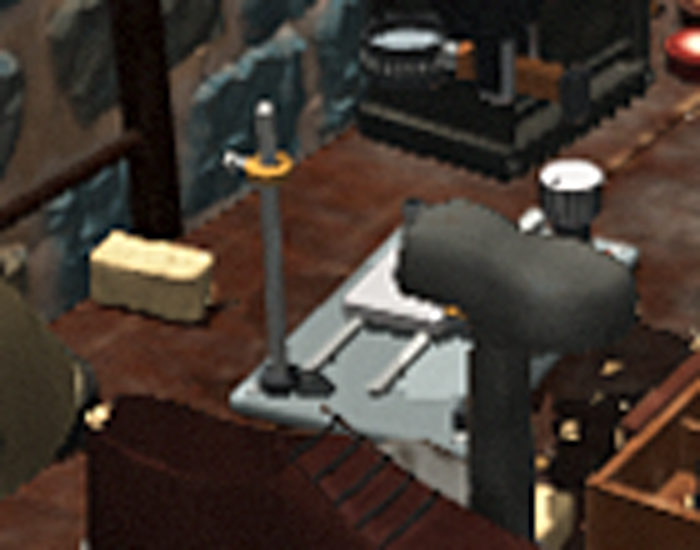

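```bash
python3 - <<'E'
from h import *
s=viewer.camera_info("side"); c=viewer.camera_info("scene")
S=lambda q:tuple(((np.array(q)-np.array([210,140])+.5)*6-.5).round(1)); C=lambda q:tuple(((np.array(q)-np.array([170,190])+.5)*5-.5).round(1))
m=[.5763,.1448,.1801]; print("side mid",S(proj(s,m)),"rim top",S(proj(s,[m[0],m[1],m[2]+.013])),"punch",S(proj(s,[.576,.144,.084])), "post top",S(proj(s,[.594,.2545,.187])))
print("scene mid",C(proj(c,m)),"rim top",C(proj(c,[m[0],m[1],m[2]+.013])))
print("cross mid", cross(s,((329.5)/6-.5+210,(137.5)/6-.5+140),c,((404.5)/5-.5+170,(53.5)/5-.5+190)))
z=np.load("pics/w10.npz",allow_pickle=True); i=z["i"][0]; d=z["d"]
pts=np.array([dep(i,282,v,d[v,282]) for v in range(205,335,5)]); print(np.polyfit(pts[:,0]-.5118,pts[:,2],1))
print([dep(i,282,v,d[v,282]).round(4) for v in(163,165,167)])
E
```

```text
side mid (np.float64(322.4), np.float64(131.3)) rim top (np.float64(321.8), np.float64(106.0)) punch (np.float64(326.5), np.float64(310.5)) post top (np.float64(319.6), np.float64(34.9))
scene mid (np.float64(411.4), np.float64(51.2)) rim top (np.float64(410.8), np.float64(30.3))
cross mid (array([0.58023757, 0.14525626, 0.17743199]), np.float64(0.0020704000366433117))
[-0.00628111  0.19329374]
[array([0.4605, 0.1452, 0.1769]), array([0.4605, 0.1452, 0.1828]), array([0.4606, 0.1452, 0.1872])]
```

View pics/w10.png

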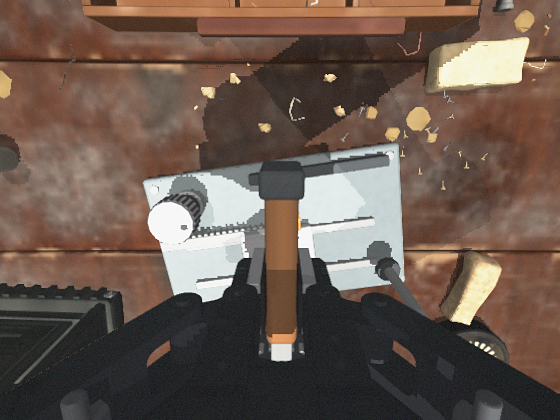

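```bash
python3 -m creep '[[5,-0.4,-0.5,6,0,0,0],[5,-0.8,-1,12,0,0,0],[5,-0.8,-1,18,0,0,0],[5,-0.8,-1,24,0,0,0],[5,-0.8,-1,29,0,0,0],[5,-0.8,-1,31,0,0,0],[5,-0.8,-1,31,0,0,0],[5,-0.8,-1,31,0,0,0]]';python3 - <<'E'
from h import *
st=readout.get_state(); print(st["ee_pos"])
snap("side","s11",(235,145,305,215),8); snap("scene","c11",(205,190,275,250),8)
s=viewer.camera_info("side"); c=viewer.camera_info("scene")
S=lambda q:tuple(((np.array(q)-np.array([235,145])+.5)*8-.5).round(1)); C=lambda q:tuple(((np.array(q)-np.array([205,190])+.5)*8-.5).round(1))
m=[.5758,.144,st["ee_pos"][2]+.0092]
print("side mid",S(proj(s,m)),"bot",S(proj(s,[m[0],m[1],m[2]-.013])),"punch",S(proj(s,[.576,.144,.084])),"ring149",S(proj(s,[.5945,.2545,.149])),"post top",S(proj(s,[.5945,.2545,.187])))
print("scene mid",C(proj(c,m)),"ring149",C(proj(c,[.5945,.2545,.149])),"post top",C(proj(c,[.5945,.2545,.187])))
E
```

```text
time: 17.2
ee_pos: [0.5109, 0.1449, 0.1403]
tool_rot: [2.222, 2.221, 0.001]
wrist_force: [-0.3, -0.4, -0.3]
finger_gap: 0.15
[0.51090574 0.14487341 0.14029657]
side mid (np.float64(231.0), np.float64(214.2)) bot (np.float64(231.8), np.float64(246.7)) punch (np.float64(235.5), np.float64(374.2)) ring149 (np.float64(229.8), np.float64(97.8)) post top (np.float64(227.5), np.float64(6.6))
scene mid (np.float64(383.1), np.float64(159.7)) ring149 (np.float64(151.6), np.float64(269.7)) post top (np.float64(146.1), np.float64(168.6))
```

View pics/s11.png

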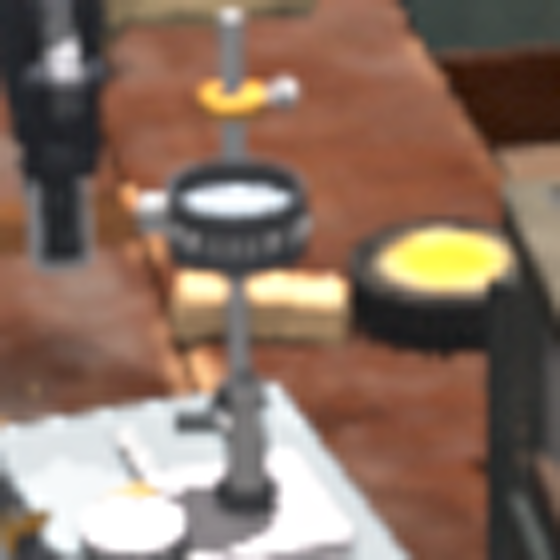

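View pics/c11.png

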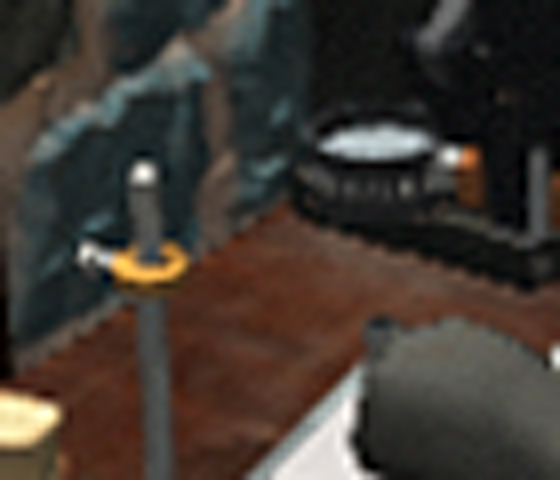

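```bash
python3 -m creep '[[5,0,0,0,0,0,0],[5,0,0,0,0,0,0],[5,0,0,0,0,0,0],[5,0,0,0,0,0,0]]';python3 - <<'E'
from h import *
st,i,p,d=snap("wrist","w12"); print(st["ee_pos"],np.abs(st["joint_vel"]).max())
pts=np.array([dep(i,282,v,d[v,282]) for v in range(205,335,5)]); print(np.polyfit(pts[:,0]-.5109,pts[:,2],1))
for v in(215,250,290):
    q=np.array([dep(i,u,v,d[v,u]) for u in range(274,291,3)]); print(np.polyfit(q[:,1],q[:,2],1)[0].round(3))
print([dep(i,282,v,d[v,282]).round(4) for v in(165,167)])
E
```

```text
time: 17.8
ee_pos: [0.5107, 0.1448, 0.1401]
tool_rot: [-2.222, -2.221, -0.0]
wrist_force: [0.6, -0.7, -1.1]
finger_gap: 0.148
[0.51071224 0.14478015 0.1400876 ] 0.0010708596056274813
[-0.65807611  0.15813914]
0.061
-0.108
-0.004
[array([0.4591, 0.1445, 0.1519]), array([0.4594, 0.1445, 0.1556])]
```

```bash
python3 - <<'E'
import sys; from h import *
z=np.load("pics/w12.npz",allow_pickle=True); i=z["i"][0]; d=z["d"]
for v in range(170,340,10): print(v,dep(i,282,v,d[v,282]).round(4))
E
```

```text
170 [0.4593 0.1445 0.1632]
180 [0.4632 0.1445 0.163 ]
190 [0.4666 0.1445 0.1652]
200 [0.4713 0.1445 0.1624]
210 [0.4753 0.1445 0.1626]
220 [0.4797 0.1445 0.162 ]
230 [0.484  0.1445 0.162 ]
240 [0.4883 0.1445 0.162 ]
250 [0.4921 0.1445 0.1636]
260 [0.4969 0.1445 0.1627]
270 [0.5021 0.1445 0.1615]
280 [0.5067 0.1445 0.1617]
290 [0.5121 0.1445 0.1607]
300 [0.516  0.1445 0.1623]
310 [0.521  0.1445 0.1622]
320 [0.4391 0.1442 0.2824]
330 [0.531  0.1445 0.1624]
```

View pics/w12.png

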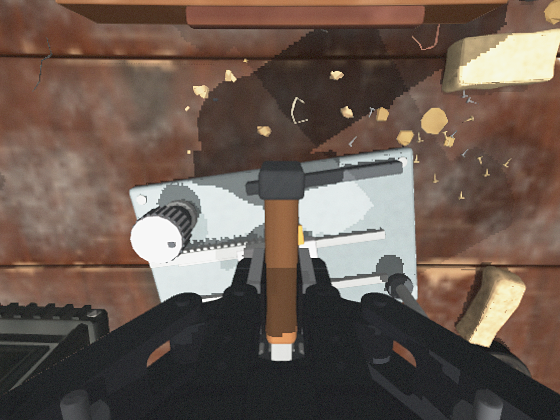

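```bash
python3 -c "
from workcell import ticket
print(ticket.hand_in())"
```

```text
the job is handed in; nothing more can be done
None
```

I turned the knob about 1.15 rad, which brought the pointer in line with the mark. I then picked up the larger loupe by its handle: about 52 mm barrel and 115 mm long, against a 37 mm barrel on the other one. I was holding it over the punch when I handed in at about 18 s. No verdict is reported.

**Last checks**
- **Pointer:** within 0.2 to 0.4 mm of the mark in two wrist views taken after the turn and before the loupe was lifted. The loupe then hid it from the wrist camera, so I did not measure it again at the end.
- **Loupe height:** the middle of the barrel is at about 0.149 m. I put the focus ring at 0.148 to 0.150 m, and the scene camera alone suggested 1 to 2 mm higher.
- **Level:** the handle is nearly level along its length. Across it, the readings suggest up to about 3° of tilt, and the last ones were too scattered to use.
- **Centring:** about 1 mm from the punch axis. The foot-end estimate, the side view and the scene view disagreed by 1 to 2 mm.
- **Stillness:** the joints were at rest and the wrist force was about 1 N.

One slope fit in the final check came out wrong because of a single bad depth pixel. The other readings along the handle were consistent.

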